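# Load the sloping demonstration tray: rubbing stone first, hand float over it

## Robot

A 7-joint arm with a two-finger parallel gripper is mounted at the origin on the work surface. World frame = base frame: x ahead of the robot, y to its left, z up, the work surface at z = 0. Lengths are in m, angles in rad, forces in N, time in s.
With the tool pointing down it reaches from about 0.4 to 0.85 m from the base axis. Payload 4.5 kg.
Tool frame: the origin (TCP) lies between the finger pads; the fingertips stand 19 mm ahead of it and the grasp point (between the pads) is the TCP (r.tips_ahead is the distance from the TCP to the fingertips, in m); z points along the fingers, y is the line along which they close (so a half turn about z gives the same grasp; the last joint's range is limited). The gripper opens to 88 mm and grips with 3 to 60 N. Pads are 18 mm wide; open, the fingers measure 123 mm over their backs; the gripper's body (75 mm by 187 mm) begins 45 mm behind the grasp point.
Start: joints at [-1.108, 0.689, -0.195, 1.565, 0.157, 0.902, -0.215], TCP at [0.26, 0.568, 0.258] pointing down, gripper open.
Joint ranges: [-3.01, 3.01], [-0.46, 2.08], [-1.47, 1.51], [0.13, 2.56], [-1, 4.14], [0.04, 2.09], [-2.66, 2.66]. Speed limits (rad/s): [2.57, 2.57, 3.14, 3.14, 3.14, 3.14, 3.14].

## Interface

Orientations are given as a unit quaternion [x, y, z, w].
In Python, from plant import r, cams, models gives the robot as it stands. The module is installed in compiled form; this text tells all that it offers.
- The arm moves only by the tool jog_arm, never from a script. Its arguments are lists of equal length, an entry for each row: "turn": the turn, a rotation vector about the tool's x, y, z in rad, a list of three; "translation": the shift along the tool's x, y, z in m, a list of three; "grip": the closure, from 0 (fully open) to 1 (shut). In form: {"turn": [[ax, ay, az], ...], "translation": [[tx, ty, tz], ...], "grip": [grip, ...]}. A call has 1 to 20 rows; each row is the pose to reach, as a shift and turn from the pose commanded when the call began, along the tool's axes at that moment; what a row does not reach only later rows make up. A row lasts 1/8 s, in which the tool goes at most 62.5 mm and 10.7 degrees, less where a joint would pass 70% of its speed; a pose out of reach is approached as far as the arm can. A call with a gripper value outside its range is refused whole. The fingers move at their own pace and stop on an object; "force" is the grip in N (left out, the last holds). Time passes only in rows, so rows that repeat a pose let the fingers close. It gives the time, the measured TCP pose, the force, the opening and the grip force at its end, in the units of the state.
- r.get_state(): the state, without advancing time (a new reading comes with each control period).
- cams.snapshot(name): name is "scene" or "side" or "wrist"; returns the picture (400x640x3 uint8, red, green, blue); there is no depth.
- cams.camera_params(name): a dict with "fx", "fy", "cx", "cy" (pixels), "eye" and "orientation" of the camera in the world. Camera axes: x right, y up, looking along -z (the intrinsics and any distortion apply to the point x, -y, -z); pixel columns grow to the right and rows downward; lengths in m; the calibration is good to about 2 mm. A picture is of the moment at which its call begins: read the wrist's pose just before it. camera_params takes no time and is no camera call; for the wrist camera it gives the pose at the moment of the call.
- r.finish_job(): hands the job in; it is judged then, once.
Trained networks look in the newest picture that a camera, given by its name, has taken for a name from the list of things; names that differ only in an ending like _2 or _b are one class to them, and where a whole thing is asked for, a point or a joint stands for the part that bears it (a point fixed in the world has none). Each returns a list of dicts, best first, with "p" (0 to 1); they miss things now and then, are a little off and sometimes report something else, mostly with a low value. They report only what shows in the picture. A call takes as long as a camera call. They do not tell look-alikes from the thing itself.
- models.find_in(camera, name): "position" ([x, y, z] in m, in world coordinates, good to about 4 mm: the middle of the surface that is visible of it).
- models.masks_of(camera, name): "pixels" (400x640 bool, what is visible of it).
- models.place_of(camera, name): "position" ([x, y, z] in m, in world coordinates, good to about 4 mm: a listed point, or the origin of a listed thing).
The state is a dict: "clock": time; "q": joint angles; "qd": joint speeds; "joint_torque": joint torques, N m; "tool_pos": TCP position; "eef_rot": TCP orientation; "contact_force": force on the tool from outside, world axes, zero at the start; "moment": the same for the moment, N m; "opening": opening from 0.0 (shut) to 1.0 (fully open); "finger_force": force on a finger pad.
Only numpy, scipy, OpenCV 4.12 (cv2) and the standard library are available. Lean on these libraries where they do the work, as an engineer would, in place of code of your own. Each camera call takes 0.05 s, during which the arm holds its last target. There are 200 camera calls.

## Task

Load the sloping demonstration tray on the counter: lay the short rubbing stone fully down on the tray floor in the middle slot between the two foam blocks, then lay the hand float over it, flat on both foam blocks and inside their raised stops. Lower each piece squarely onto its place, at the tray's slope, before you let go (do not drop it), and leave the longer stone, the cup, the tin and the concrete sample alone.

Things in the scene. Friction and masses are not known exactly. Their poses are not given: they have to be found in the camera images.
- tray: Aluminium tray, 158 (x) x 252 (y) mm, rim 16 mm high, fixed on a plywood stand, sloping 0.49 rad (28 degrees), low edge nearest the robot. Origin: centre of the floor's upper face, 64 mm above the table; x points up the slope, y along the length, z square out of the floor. Two dark foam blocks stand on it at y = 61 to 106 mm and -61 to -106 mm, x within 56 mm, tops at z = 40 mm.
- slot (a point): The stone's place: centre of the slot on the tray floor (same point and axes as the tray's). The stone lies here on the floor, length along y. 122 mm between the blocks; in x, two ribs 10 mm high (4 mm thick, 100 mm long) leave 55 mm for its width. Above the ribs the slot is open on both sides, with room for fingers.
- float_seat (a point): The float's place: midway between the blocks, level with their tops (40 mm off the tray floor, 6 mm above the loaded stone's top), tray axes. The middle of the plate's underside belongs here, its length along y. Stops 8 mm thick, 10 mm above the block tops, stand on the outer three sides of each block and leave 212 (y) x 112 (x) mm for the plate.
- stone: The short rubbing stone, to be loaded: plain grey rectangular abrasive block, 45 (x) x 110 (y) x 34 (z) mm, about 0.4 kg, lying loose on the table. Origin: centre of its underside; z up.
- float: Hand float (plasterer's): flat grey plate 100 (x) x 200 (y) x 8 (z) mm, with a wooden grip bar above it on two short posts, about 0.35 kg, standing loose on the table, plate down. The bar is 26 mm wide (x), 130 mm long (y) and lies from 35 to 57 mm above the underside; the posts are at y = 45 and -45 mm. Origin: centre of the plate's underside; z up.
- long_stone: The longer rubbing stone, to be left alone: same material and section, 45 (x) x 150 (y) x 34 (z) mm; too long for the slot. It lies beside the short one, and the two may have changed places. Origin: centre of its underside.
- cup: Paper cup, 76 mm across, 95 mm high, bystander. Origin: centre of its underside.
- can: Paint tin, 90 mm across, 110 mm high, bystander. Origin: centre of its underside.
- sample: Concrete sample block, 75 (x) x 100 (y) x 55 (z) mm, bystander. Origin: centre of its underside.
Mind the look-alikes: they are no part of the job. Leave any red or turquoise look-alike of the stone alone.

How it is judged:
On the way, in this order (a step that is already met when the one before it is completed fails the run):
1. the short stone is lowered into the slot, square to the tray, while the fingers still hold it (x of stone in the frame of tray between -0.013 and 0.013 m and y of stone in the frame of tray between -0.013 and 0.013 m and z of stone in the frame of tray between -0.005 and 0.012 m and angle between the z axis of stone and the z axis of tray, either way round below 0.16 rad and angle between the y axis of stone and the y axis of tray, either way round below 0.2 rad and contact force between the fingers and stone above 0.5 N), for 0.05 s.
2. with the stone lying home, the float is lowered onto the foam blocks, square to the tray, while the fingers still hold it (x of stone in the frame of tray between -0.009 and 0.009 m and y of stone in the frame of tray between -0.009 and 0.009 m and z of stone in the frame of tray between -0.004 and 0.005 m and angle between the z axis of stone and the z axis of tray, either way round below 0.08 rad and angle between the y axis of stone and the y axis of tray, either way round below 0.2 rad and x of float in the frame of tray between -0.013 and 0.013 m and y of float in the frame of tray between -0.013 and 0.013 m and z of float in the frame of tray between 0.035 and 0.052 m and angle between the z axis of float and the z axis of tray, either way round below 0.12 rad and angle between the y axis of float and the y axis of tray, either way round below 0.15 rad and contact force between the fingers and float above 0.5 N), for 0.05 s.
At the end, for the whole second after the job is handed in: Stone on the tray floor in the slot (within 5 mm of the floor, 0.08 rad of parallel, turned under 0.2 rad), float over it on both foam blocks (underside 36 to 44 mm above the floor, 0.04 rad of parallel, turned under 0.15 rad), each centred within 9 mm in x and y, and at rest (x of stone in the frame of tray between -0.009 and 0.009 m and y of stone in the frame of tray between -0.009 and 0.009 m and z of stone in the frame of tray between -0.004 and 0.005 m and angle between the z axis of stone and the z axis of tray, either way round below 0.08 rad and angle between the y axis of stone and the y axis of tray, either way round below 0.2 rad and x of float in the frame of tray between -0.009 and 0.009 m and y of float in the frame of tray between -0.009 and 0.009 m and z of float in the frame of tray between 0.036 and 0.044 m and angle between the z axis of float and the z axis of tray, either way round below 0.04 rad and angle between the y axis of float and the y axis of tray, either way round below 0.15 rad and linear speed of each of stone, float below 0.01 m/s); the robot touches nothing.
It fails at once if a bystander (longer stone, cup, tin, concrete sample) is moved more than 30 mm or tipped (distance of any of long_stone, cup, can, sample from where it was at the start of the episode above 0.03 m or angle between any of long_stone, cup, can, sample's own z axis and vertical above 0.35 rad).
It also fails if it takes over 54 s, if anything falls off the work surface, if the arm or the gripper's body presses on something with over 40 N, if the wrist force passes 120 N, or if a joint passes its speed limit or range.

## Working session

There is one attempt and no reset: what is moved stays moved. The work goes in short steps, Python scripts to look and compute and a tool call to move; the robot and the scene stay as the last step left them, time stands still between calls to the robot, and variables do not carry over. Pictures are saved under pics/ and viewed, at most 10 in all, crops included, and the job is handed in when it is done.

Besides the shell and the picture viewer there is one more tool, called after "Call:" in YAML: its name, and indented under it one key for each argument. jog_arm: Moves the arm, as the interface text tells. Its arguments: {"type":"object","properties":{"turn":{"type":"array"},"translation":{"type":"array"},"grip":{"type":"array"},"force":{"type":"number"}},"required":["turn","translation","grip"]}

```bash
mkdir -p pics
python3 - <<'E'
from plant import r,cams,models
import cv2,numpy as np
for n in ("scene","side"):
    im=cams.snapshot(n); cv2.imwrite(f"pics/{n}0.png",im[:,:,::-1])
    p=cams.camera_params(n); print(n,{k:np.round(v,4).tolist() for k,v in p.items() if not isinstance(v,str)})
    for o in ("tray","slot","float_seat","stone","long_stone","float","cup","can","sample"):
        print(o,[(np.round(d["position"],3).tolist(),round(d["p"],2)) for d in models.place_of(n,o)][:4])
print(r.get_state())
E
```

```text
scene {'fx': 393.8298, 'fy': 393.8298, 'cx': 325.1694, 'cy': 193.0985, 'eye': [1.0139, -0.4535, 0.9038], 'orientation': [0.3219, 0.1499, 0.3752, 0.8562]}
tray [([0.592, 0.169, 0.062], 0.75)]
slot [([0.593, 0.177, 0.065], 0.82)]
float_seat [([0.572, 0.175, 0.096], 0.62)]
stone [([0.325, -0.306, 0.001], 0.96), ([0.37, 0.017, 0.002], 0.79), ([0.475, -0.124, 0.002], 0.69), ([0.338, -0.146, 0.002], 0.56)]
long_stone [([0.464, -0.35, -0.003], 0.65)]
float [([0.634, -0.133, 0.005], 0.59)]
cup [([0.623, -0.451, 0.003], 0.93), ([0.462, -0.352, -0.003], 0.26)]
can [([0.605, 0.462, -0.003], 0.72)]
sample [([0.333, 0.284, -0.001], 0.75)]
side {'fx': 458.3158, 'fy': 458.3158, 'cx': 315.7509, 'cy': 196.9242, 'eye': [0.1359, -0.9647, 1.07], 'orientation': [0.3985, -0.0625, -0.1642, 0.9002]}
tray [([0.59, 0.173, 0.065], 0.79)]
slot [([0.582, 0.173, 0.064], 0.72)]
float_seat [([0.572, 0.176, 0.097], 0.95)]
stone [([0.364, 0.007, -0.001], 0.97), ([0.34, -0.141, -0.002], 0.69), ([0.479, -0.123, 0.0], 0.66), ([0.33, -0.306, -0.001], 0.63)]
long_stone [([0.463, -0.348, -0.002], 0.89)]
float [([0.633, -0.
[... 171 characters left out ...]
1.0, 'q': array([-1.10820486,  0.68905547, -0.19463012,  1.56530892,  0.15729747,
        0.90252663, -0.21507208]), 'qd': array([ 0.00076096,  0.0002732 , -0.00166049,  0.00230396,  0.00116658,
        0.00047066,  0.00157915]), 'joint_torque': array([ 5.43323258e-04, -5.27499962e+01, -1.26706291e+00, -1.53750104e+01,
       -5.18661865e-02, -5.67890966e-04,  2.90515072e-05]), 'tool_pos': array([0.25982614, 0.56844578, 0.25776891]), 'eef_rot': array([ 2.12721341e-01,  9.77112905e-01,  4.44035591e-05, -2.84372627e-06]), 'contact_force': array([ 0.90662031, -0.55913838, -0.34741357]), 'moment': array([-0.02493256,  0.02370745,  0.00215311]), 'finger_force': 0.0, 'opening': 0.9968621336666671}
```

View pics/scene0.png

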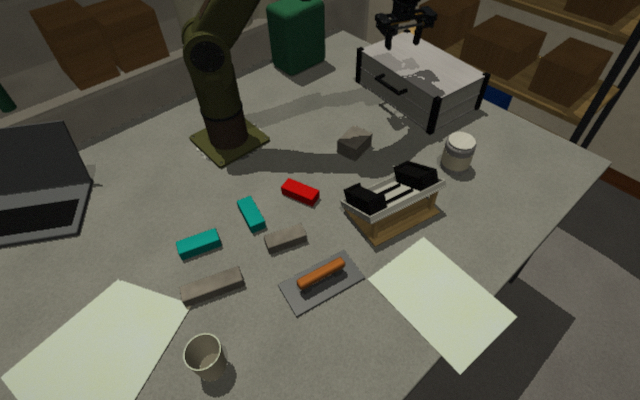

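View pics/side0.png

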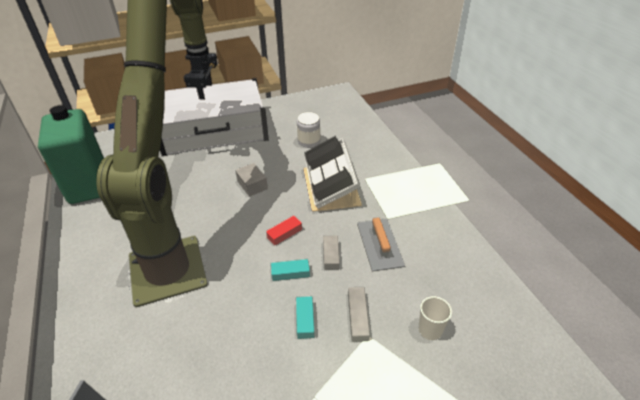

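The scene view shows the short grey stone at about (286,238), the long grey stone at (212,286), turquoise look-alikes at (199,243) and (251,213), and a red one at (300,191). The float is at (322,280) and the tray at (393,195). Only two of these blocks are grey, and the shorter one at (286,238) fits the description. I'll confirm that in a crop and fit the poses.

```bash
cat > h.py <<'E'
import numpy as np,cv2
from scipy.spatial.transform import Rotation as R
from scipy.optimize import minimize
from plant import r,cams,models
def cam(n):
    p=cams.camera_params(n)
    K=np.array([[p["fx"],0,p["cx"]],[0,p["fy"],p["cy"]],[0,0,1.]])
    return K,R.from_quat(p["orientation"]).as_matrix(),np.array(p["eye"])
def proj(c,X):
    K,Rc,e=c; x=(np.asarray(X)-e)@Rc; x=x*[1,-1,-1]
    return (x[:,:2]/x[:,2:])*[K[0,0],K[1,1]]+K[:2,2]
def tri(obs):  # [(cam,uv),...] -> point, residual
    A=[];b=[]
    for (K,Rc,e),uv in obs:
        d=Rc@np.array([(uv[0]-K[0,2])/K[0,0],-(uv[1]-K[1,2])/K[1,1],-1]); d/=np.linalg.norm(d)
        P=np.eye(3)-np.outer(d,d); A.append(P); b.append(P@e)
    x=np.linalg.lstsq(np.vstack(A),np.hstack(b),rcond=None)[0]
    return x,[np.round(np.linalg.norm(P@x-q)*1e3,1) for P,q in zip(A,b)]
def box(s,z0=0): return np.array([[a*s[0]/2,b*s[1]/2,z0+c*s[2]] for a in(-1,1) for b in(-1,1) for c in(0,1)])
def fitbox(views,pts,x0):
    """views: [(cam,mask)]; fit x,y,z,yaw of a convex shape by silhouette IoU"""
    def cost(p):
        X=pts@R.from_euler('z',p[3]).as_matrix().T+p[:3]; c=0
        for cm,m in views:
            u=proj(cm,X); h=cv2.convexHull((u*16).round().astype(np.int32))
            g=np.zeros(m.shape,np.uint8); cv2.fillConvexPoly(g,h,255,cv2.LINE_AA,4)
            g=g/255.; c+=1-np.minimum(g,m).sum()/np.maximum(g,m).sum()
        return c/len(views)
    best=min((minimize(cost,np.r_[x0,y],method='Nelder-Mead',options=dict(initial_simplex=np.r_[x0,y]+np.vstack([np.zeros(4),np.diag([.01,.01,.005,.2])]),xatol=1e-4,fatol=1e-5)) for y in np.arange(-1.5,1.5,.4)),key=lambda s:s.fun)
    return best.x,best.fun
def maskat(n,name,xyz,c):
    u=proj(c,[xyz])[0]; l=models.masks_of(n,name)
    if not l: return None
    def d(m): ys,xs=np.nonzero(m["pixels"]); return np.hypot(xs.mean()-u[0],ys.mean()-u[1])
    m=min(l,key=d); return m["pixels"].astype(float) if d(m)<25 else None
E
python3 - <<'E'
from h import *
vs={k:[] for k in("stone","long_stone","float")}
for n in("scene","side"):
    im=cams.snapshot(n); c=cam(n)
    for k,x in(("stone",[.477,-.124,.02]),("long_stone",[.463,-.349,.02]),("float",[.633,-.134,.01])):
        m=maskat(n,k,x,c)
        if m is None: print("no",n,k)
        else: vs[k].append((c,m))
    if n=="scene": a=im[190:320,160:380]
    else: b=im[190:350,250:420]; t=im[120:220,290:380]
    if n=="scene": ts=im[150:250,330:450]
for k,s,x in(("stone",(.045,.11,.034),[.477,-.124,0]),("long_stone",(.045,.15,.034),[.463,-.349,0])):
    if vs[k]: print(k,*fitbox(vs[k],box(s),x))
F=np.vstack([box((.1,.2,.008)),box((.026,.13,.022),.035)])
print("float",*fitbox(vs["float"],F,[.633,-.134,0])) if vs["float"] else 0
cv2.imwrite("pics/crop1.png",cv2.resize(a,None,fx=3.5,fy=3.5,interpolation=cv2.INTER_CUBIC)[:,:,::-1])
K,Rc,e=cam("wrist"); s=r.get_state(); T=R.from_quat(s["eef_rot"])
print("wrist in tool",T.inv().apply(e-s["tool_pos"]),"view dir",T.inv().apply(-Rc[:,2]),K)
E
```

```text
stone [ 0.47190128 -0.12344043 -0.00074975 -0.37279611] 0.1469599952471724
long_stone [ 0.46094224 -0.34741526 -0.00114817 -0.32945414] 0.10279224941637555
float [ 0.62911954 -0.13375884 -0.00331827 -0.20153709] 0.0937357814134468
wrist in tool [ 7.58141104e-02 -8.82918539e-05 -1.26828866e-01] view dir [-0.28989804  0.00103179  0.95705698] [[348.61110999   0.         321.2752186 ]
 [  0.         348.61110999 207.74759394]
 [  0.           0.           1.        ]]
```

View pics/crop1.png

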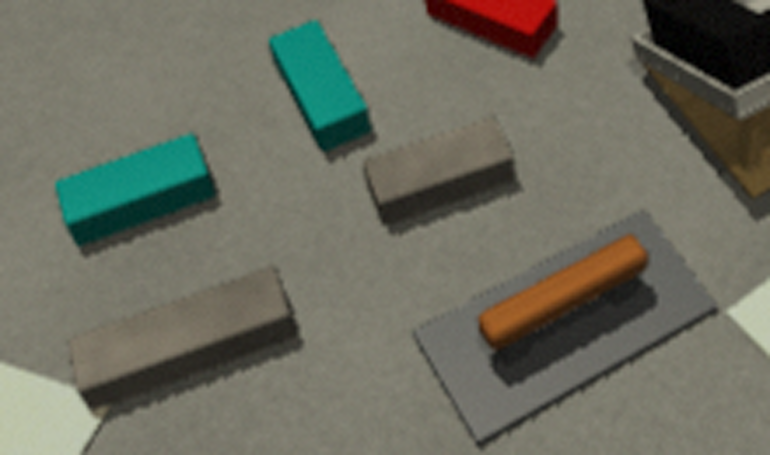

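The crop confirms it: the short plain grey block (ratio about 2.4:1) is at scene (286,238), and the longer grey one at (212,286) is the long stone. I'll move to hover over the short stone.

Call:
jog_arm:
  turn:
    - [0, 0, 1.5]
    - [0, 0, 1.5]
    - [0, 0, 1.5]
    - [0, 0, 1.5]
    - [0, 0, 1.5]
    - [0, 0, 1.5]
    - [0, 0, 1.5]
    - [0, 0, 1.5]
    - [0, 0, 1.5]
    - [0, 0, 1.5]
    - [0, 0, 1.5]
    - [0, 0, 1.5]
    - [0, 0, 1.5]
    - [0, 0, 1.5]
    - [0, 0, 1.5]
    - [0, 0, 1.5]
  translation:
    - [-0.48, -0.54, 0.07]
    - [-0.48, -0.54, 0.07]
    - [-0.48, -0.54, 0.07]
    - [-0.48, -0.54, 0.07]
    - [-0.48, -0.54, 0.07]
    - [-0.48, -0.54, 0.07]
    - [-0.48, -0.54, 0.07]
    - [-0.48, -0.54, 0.07]
    - [-0.48, -0.54, 0.07]
    - [-0.48, -0.54, 0.07]
    - [-0.48, -0.54, 0.07]
    - [-0.48, -0.54, 0.07]
    - [-0.48, -0.54, 0.07]
    - [-0.48, -0.54, 0.07]
    - [-0.48, -0.54, 0.07]
    - [-0.48, -0.54, 0.07]
  grip: [0, 0, 0, 0, 0, 0, 0, 0, 0, 0, 0, 0, 0, 0, 0, 0]

```text
clock: 3.4
tool_pos: [0.4719, -0.1209, 0.1878]
eef_rot: [0.821, 0.571, 0.0, -0.0]
contact_force: [-0.0, 0.5, -0.4]
opening: 0.998
finger_force: 0.0
```

Run:
```python
from h import *
s=r.get_state(); c=cam("wrist"); im=cams.snapshot("wrist"); cv2.imwrite("pics/w1.png",im[:,:,::-1])
print(s["clock"],s["tool_pos"],R.from_quat(s["eef_rot"]).as_matrix().round(3),s["q"].round(2),s["contact_force"])
cs=cam("scene"); cams.snapshot("scene")
m=maskat("wrist","stone",[.472,-.123,.03],c); ms=maskat("scene","stone",[.472,-.123,.02],cs)
print([d["position"] for d in models.place_of("wrist","stone")])
if m is not None:
    print(fitbox([(c,m)],box((.045,.11,.034)),[.472,-.123,0]))
    if ms is not None: print(fitbox([(c,m),(cs,ms)],box((.045,.11,.034)),[.472,-.123,0]))
```

```text
3.4 [ 0.47185201 -0.12094837  0.18784764] [[ 0.348  0.937 -0.   ]
 [ 0.937 -0.348  0.001]
 [ 0.    -0.    -1.   ]] [ 0.13  0.63  0.04  2.05 -0.06  0.46 -0.14] [-0.01561577  0.46849339 -0.36797183]
[[0.471, -0.1246, 0.0026], [0.3383, -0.1421, 0.0026], [0.3254, -0.3088, -0.0014], [0.3731, 0.0136, -0.0017]]
(array([ 0.47171218, -0.12588435, -0.00883472, -0.344     ]), np.float64(0.019085610399999453))
(array([ 0.47163535, -0.12480484, -0.00395949, -0.34890194]), np.float64(0.07725889849921996))
```

View pics/w1.png

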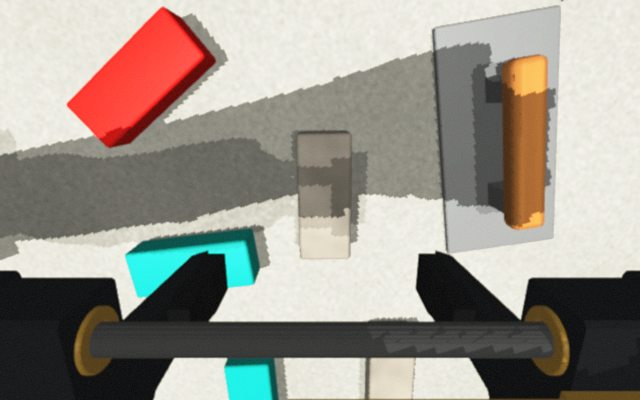

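The wrist view shows the stone at pixel (324,195), square in the jaws, with the float on the right (bar at 525,140). The wrist fit has IoU 0.98 and the height agrees with the table, so I'll descend and grip.

Call:
jog_arm:
  turn:
    - [0, 0, 0]
    - [0, 0, 0]
    - [0, 0, 0]
    - [0, 0, 0]
    - [0, 0, 0]
    - [0, 0, 0]
    - [0, 0, 0]
    - [0, 0, 0]
    - [0, 0, 0]
    - [0, 0, 0]
    - [0, 0, 0]
  translation:
    - [-0.004, 0.001, 0.05]
    - [-0.004, 0.001, 0.1]
    - [-0.004, 0.001, 0.135]
    - [-0.004, 0.001, 0.15]
    - [-0.004, 0.001, 0.157]
    - [-0.004, 0.001, 0.157]
    - [-0.004, 0.001, 0.157]
    - [-0.004, 0.001, 0.157]
    - [-0.004, 0.001, 0.157]
    - [-0.004, 0.001, 0.157]
    - [-0.004, 0.001, 0.157]
  grip: [0, 0, 0, 0, 0, 1, 1, 1, 1, 1, 1]
  force: 40

```text
clock: 5.03
tool_pos: [0.4719, -0.1264, 0.031]
eef_rot: [0.822, 0.57, 0.0, 0.0]
contact_force: [-0.1, -1.3, 5.3]
opening: 0.507
finger_force: 39.9
```

Call:
jog_arm:
  turn:
    - [0, 0, 0]
    - [0, 0, 0]
    - [0, 0, -0.36]
    - [0, 0, -0.36]
    - [0, 0, -0.36]
    - [0, 0, -0.36]
    - [0, 0, -0.36]
    - [0, 0, -0.36]
    - [0, 0, -0.36]
    - [0, 0, -0.36]
    - [0, 0, -0.36]
    - [0, 0, -0.36]
  translation:
    - [0, 0, -0.04]
    - [0, 0, -0.09]
    - [0.231, 0.029, -0.33]
    - [0.231, 0.029, -0.33]
    - [0.231, 0.029, -0.33]
    - [0.231, 0.029, -0.33]
    - [0.231, 0.029, -0.33]
    - [0.231, 0.029, -0.33]
    - [0.231, 0.029, -0.33]
    - [0.231, 0.029, -0.33]
    - [0.231, 0.029, -0.33]
    - [0.231, 0.029, -0.33]
  grip: [1, 1, 1, 1, 1, 1, 1, 1, 1, 1, 1, 1]

```text
clock: 6.52
tool_pos: [0.579, 0.0789, 0.3599]
eef_rot: [0.707, 0.707, -0.001, -0.0]
contact_force: [-0.7, -0.5, -3.6]
opening: 0.508
finger_force: 39.9
```

Run:
```python
from h import *
import pickle
s=r.get_state(); c=cam("wrist"); im=cams.snapshot("wrist")
print(s["clock"],s["tool_pos"],s["opening"],s["contact_force"])
for o in("tray","slot","float_seat"): print(o,[(d["position"],d["p"]) for d in models.place_of("wrist",o)])
for o in("tray",): print([ (d["pixels"].sum(),d["p"]) for d in models.masks_of("wrist",o)])
pickle.dump(c,open("w2.pkl","wb"))
cv2.imwrite("pics/w2.png",im[:,:,::-1])
u=proj(c,[[.585,.173,.08]])[0]; print(u)
x0=int(max(0,min(u[0]-150,340))); y0=0
print("crop origin",x0,y0); cv2.imwrite("pics/w2c.png",cv2.resize(im[y0:y0+250,x0:x0+300],None,fx=2.4,fy=2.4,interpolation=cv2.INTER_CUBIC)[:,:,::-1])
```

```text
6.525 [0.57900581 0.07886418 0.35992789] 0.5077848695808057 [-0.69645551 -0.49561203 -3.55958628]
tray [([0.5906, 0.1753, 0.0608], 0.89)]
slot [([0.5921, 0.17, 0.067], 0.76)]
float_seat [([0.5729, 0.1762, 0.0978], 0.64)]
[(np.int64(20841), 0.84)]
[327.85818651  84.4931165 ]
crop origin 177 0
```

View pics/w2c.png

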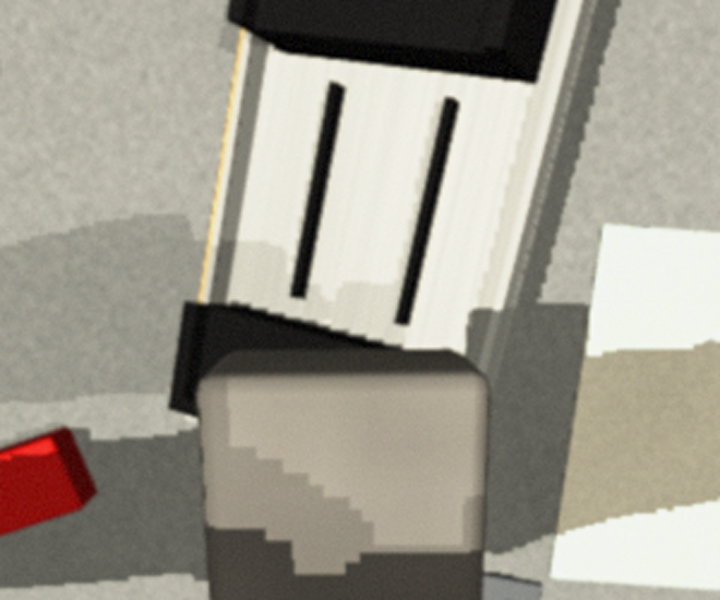

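The crop shows both tray ribs: the low-side one from about (336,85) to (299,295) and the high-side one from (451,100) to (403,322). I'll take a second wrist view with an x offset so I can triangulate.

Call:
jog_arm:
  turn:
    - [0, 0, 0.0]
    - [0, 0, 0.0]
    - [0, 0, 0.0]
    - [0, 0, 0.0]
  translation:
    - [0, -0.05, 0.02]
    - [0, -0.1, 0.04]
    - [0, -0.1, 0.04]
    - [0, -0.1, 0.04]
  grip: [1, 1, 1, 1]

```text
clock: 7.28
tool_pos: [0.4804, 0.0799, 0.3213]
eef_rot: [0.706, 0.708, 0.001, 0.001]
contact_force: [0.9, 0.1, -2.9]
opening: 0.509
finger_force: 39.9
```

```bash
cat > tray.py <<'E'
from h import *
import pickle
from scipy.optimize import least_squares
c1=pickle.load(open("w2.pkl","rb")); im1=cv2.imread("pics/w2.png")
if __name__=="__main__":
    s=r.get_state(); c2=cam("wrist"); im2=cams.snapshot("wrist")[:,:,::-1].copy(); cv2.imwrite("pics/w3.png",im2); pickle.dump(c2,open("w3.pkl","wb"))
else: c2=pickle.load(open("w3.pkl","rb")); im2=cv2.imread("pics/w3.png")
def Tr(p): return R.from_euler('z',p[3])*R.from_euler('y',-p[4]),np.array(p[:3])
def ribs():
    return [box((.004,.1,.01))+[sx*.0295,0,0] for sx in(-1,1)]
def masks(c,im,p):
    g=im.max(2); rr,t=Tr(p); out=[]
    n,lab,st,ce=cv2.connectedComponentsWithStats((g<75).astype(np.uint8))
    for b in ribs():
        u=proj(c,[rr.apply(b.mean(0))+t])[0]
        i=min((i for i in range(1,n) if 80<st[i,4]<2500),key=lambda i:np.hypot(*(ce[i]-u)))
        out.append((lab==i).astype(float)); print("comp",st[i].tolist(),ce[i].round(1),"pred",u.round(1))
    return out
def resid(c,p,ms):
    rr,t=Tr(p); e=[]
    for b,m in zip(ribs(),ms):
        h=cv2.convexHull(proj(c,rr.apply(b)+t).astype(np.float32))
        a=cv2.moments(h); k=cv2.moments(m.astype(np.float32))
        # centroid and end points along the long axis
        def feat(pts,cen):
            d=pts-cen; return cen,d
        cen=np.array([a["m10"],a["m01"]])/a["m00"]; ck=np.array([k["m10"],k["m01"]])/k["m00"]
        ys,xs=np.nonzero(m); P=np.c_[xs,ys]; ax=np.linalg.svd(P-ck,full_matrices=False)[2][0]
        if ax[1]<0: ax=-ax
        pr=(P-ck)@ax; hp=(h[:,0]-cen)@ax
        ta=.5*np.arctan2(2*a["mu11"],a["mu20"]-a["mu02"]); tk=.5*np.arctan2(2*k["mu11"],k["mu20"]-k["mu02"])
        e+=list(cen-ck)+[(np.ptp(hp)-np.ptp(pr)-1)*.5, np.sin(ta-tk)*40]
    return e
if __name__=="__main__":
    p0=[.591,.174,.064,-.19,.49]
    M1,M2=masks(c1,im1,p0),masks(c2,im2,p0)
    f=lambda p:np.r_[resid(c1,p,M1),resid(c2,p,M2)]
    a=least_squares(lambda q:f(np.r_[q,.49]),p0[:4],x_scale=[.01,.01,.01,.1],diff_step=1e-4)
    print("fixed slope",a.x.round(4),np.round(a.fun,2))
    b=least_squares(f,p0,x_scale=[.01,.01,.01,.1,.1],diff_step=1e-4); print("free",b.x.round(4),np.round(b.fun,2))
    print(s["clock"],s["tool_pos"])
    for n in("float_seat","slot"): print(n,[d["position"] for d in models.place_of("wrist",n)])
E
python3 tray.py
```

```text
comp [299, 35, 21, 89, 499] [309.   78.4] pred [308.8  79.8]
comp [342, 41, 26, 94, 494] [354.7  87. ] pred [354.5  87.7]
comp [386, 29, 29, 98, 434] [400.4  77. ] pred [399.4  79. ]
comp [440, 36, 34, 103, 400] [457.   86.3] pred [456.2  87.8]
fixed slope [ 0.5914  0.1728  0.0614 -0.2083] [ 0.64 -0.03  0.42  0.03  0.4  -0.05  0.42  0.02 -0.34  0.08  0.5  -0.04
 -0.62  0.07  0.79 -0.05]
free [ 0.5914  0.1728  0.0612 -0.2079  0.4765] [ 0.52 -0.07  0.44  0.01  0.56 -0.01  0.36  0.01 -0.42  0.03  0.53 -0.06
 -0.58  0.12  0.71 -0.07]
7.275 [0.48041898 0.07988593 0.32132188]
float_seat [[0.5758, 0.1749, 0.0996]]
slot [[0.5893, 0.1737, 0.0654]]
```

```bash
cat > go.py <<'E'
from h import *
TP=np.array([.5912,.1730,.0635]); TR=R.from_euler('z',-.208)*R.from_euler('y',-.49)
def rel(p):  # p: TCP in tray frame, tool square to tray
    s=r.get_state(); T=R.from_quat(s["eef_rot"])
    G=TR*R.from_matrix(np.array([[0,1,0],[1,0,0],[0,0,-1.]]))
    w=TR.apply(p)+TP
    print("now in tray",TR.inv().apply(s["tool_pos"]-TP).round(4),"target world",w.round(4),"trans",T.inv().apply(w-s["tool_pos"]).round(4),"turn",(T.inv()*G).as_rotvec().round(4))
if __name__=="__main__":
    import sys; rel([float(a) for a in sys.argv[1:]])
E
python3 go.py 0 -.0013 .131
```

```text
now in tray [ 0.0435 -0.1137  0.2691] target world [0.5306 0.1845 0.1791] trans [0.1043 0.049  0.1425] turn [-0.4854 -0.0524  0.2052]
```

Call:
jog_arm:
  turn:
    - [-0.485, -0.052, 0.205]
    - [-0.485, -0.052, 0.205]
    - [-0.485, -0.052, 0.205]
    - [-0.485, -0.052, 0.205]
    - [-0.485, -0.052, 0.205]
    - [-0.485, -0.052, 0.205]
    - [-0.485, -0.052, 0.205]
    - [-0.485, -0.052, 0.205]
  translation:
    - [0.104, 0.049, 0.03]
    - [0.104, 0.049, 0.06]
    - [0.104, 0.049, 0.09]
    - [0.104, 0.049, 0.12]
    - [0.104, 0.049, 0.1425]
    - [0.104, 0.049, 0.1425]
    - [0.104, 0.049, 0.1425]
    - [0.104, 0.049, 0.1425]
  grip: [1, 1, 1, 1, 1, 1, 1, 1]

```text
clock: 8.43
tool_pos: [0.5276, 0.1731, 0.1851]
eef_rot: [0.755, 0.612, 0.133, 0.197]
contact_force: [0.2, -0.4, -2.9]
opening: 0.506
finger_force: 39.9
```

Run:
```python
from go import *
rel([0,-.0013,.029])
s=r.get_state(); c=cam("wrist"); im=cams.snapshot("wrist")
a=im.copy()
b=box((.045,.11,.034))+[0,.0,.1]
T=R.from_quat(s["eef_rot"])
def dr(img,cm,b,col,rr,t):
    u=proj(cm,rr.apply(b)+t)
    for i in range(8):
        for j in range(i):
            if bin(i^j).count("1")==1: cv2.line(img,*[tuple(int(v) for v in u[k].round()) for k in(i,j)],col,1)
cams.snapshot("side"); sc=cams.snapshot("scene"); cs=cam("scene")
for img,cm in((a,c),(sc,cs)):
    dr(img,cm,b,(255,0,0),TR,TP)
    for x in(-1,1): dr(img,cm,box((.004,.1,.01))+[x*.0295,0,0],(0,255,0),TR,TP)
    for y in(-1,1): dr(img,cm,box((.112,.045,.04))+[0,y*.0835,0],(0,0,255),TR,TP)
z=cv2.resize(sc[140:250,330:460],(640,541),interpolation=cv2.INTER_CUBIC)
cv2.imwrite("pics/ov.png",np.hstack([cv2.resize(a,(0,0),fx=.7,fy=.7)[:,:],z[:280,:350]])[:,:,::-1] if 0 else a[:,:,::-1])
cv2.imwrite("pics/ovs.png",z[:,:,::-1])
```

```text
now in tray [ 0.0023 -0.0131  0.1366] target world [0.5776 0.1745 0.0891] trans [ 0.016  -0.0009  0.107 ] turn [-0.0119  0.0393  0.0091]
```

View pics/ov.png

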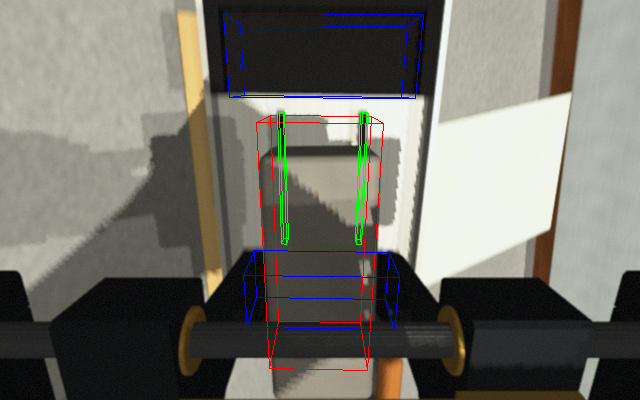

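The overlay matches the tray well: the upper block edge at (320,95) and the ribs at (282,178) and (360,178). The arm hadn't settled yet, so I'll let it.

Call:
jog_arm:
  turn:
    - [0, 0, 0]
    - [0, 0, 0]
  translation:
    - [0, 0, 0]
    - [0, 0, 0]
  grip: [1, 1]

```text
clock: 8.82
tool_pos: [0.5265, 0.1717, 0.1859]
eef_rot: [0.755, 0.612, 0.132, 0.197]
contact_force: [-0.5, 0.2, -3.2]
opening: 0.505
finger_force: 39.9
```

```bash
python3 go.py 0 -.0013 .131
```

```text
now in tray [ 0.002  -0.0147  0.1377] target world [0.5306 0.1845 0.1791] trans [ 0.0137 -0.0017  0.0061] turn [-0.0129  0.0426  0.0099]
```

Call:
jog_arm:
  turn:
    - [-0.013, 0.043, 0.01]
    - [-0.013, 0.043, 0.01]
    - [-0.013, 0.043, 0.01]
    - [-0.013, 0.043, 0.01]
  translation:
    - [0.0137, -0.0017, 0.006]
    - [0.0137, -0.0017, 0.006]
    - [0.0137, -0.0017, 0.006]
    - [0.0137, -0.0017, 0.006]
  grip: [1, 1, 1, 1]

```text
clock: 9.32
tool_pos: [0.5302, 0.1842, 0.179]
eef_rot: [0.753, 0.611, 0.153, 0.188]
contact_force: [-0.1, -0.0, -3.4]
opening: 0.507
finger_force: 39.9
```

Run:
```python
from go import *
rel([0,-.0013,.031])
# stone in hand: fit in tool frame
s=r.get_state(); c=cam("wrist"); im=cams.snapshot("wrist")
G=R.from_quat(s["eef_rot"]); m=models.masks_of("wrist","stone")
for d in m: 
    ys,xs=np.nonzero(d["pixels"]); print(d["p"],xs.min(),xs.max(),ys.min(),ys.max())
for dx in(-.003,0,.003):
    b=box((.045,.11,.034)); b=np.c_[b[:,0]*0+b[:,1]+dx,b[:,0],.031-b[:,2]]
    print(dx,proj(c,G.apply(b)+s["tool_pos"]).round(0).tolist())
cv2.imwrite("pics/w5.png",im[:,:,::-1])
```

```text
now in tray [-0.0003 -0.0017  0.1311] target world [0.5767 0.1747 0.0909] trans [0.0004 0.0004 0.1001] turn [-0.0003  0.0003  0.0003]
0.69 259 380 145 399
-0.003 [[282.0, 357.0], [274.0, 410.0], [274.0, 156.0], [261.0, 169.0], [364.0, 357.0], [373.0, 410.0], [373.0, 155.0], [386.0, 169.0]]
0 [[282.0, 353.0], [273.0, 405.0], [273.0, 149.0], [261.0, 161.0], [365.0, 353.0], [374.0, 405.0], [373.0, 149.0], [387.0, 161.0]]
0.003 [[281.0, 348.0], [273.0, 400.0], [273.0, 142.0], [260.0, 153.0], [365.0, 348.0], [374.0, 399.0], [373.0, 142.0], [387.0, 152.0]]
```

Call:
jog_arm:
  turn:
    - [0, 0, 0]
    - [0, 0, 0]
    - [0, 0, 0]
    - [0, 0, 0]
    - [0, 0, 0]
    - [0, 0, 0]
    - [0, 0, 0]
    - [0, 0, 0]
    - [0, 0, 0]
    - [0, 0, 0]
  translation:
    - [0, 0.001, 0.03]
    - [0, 0.001, 0.055]
    - [0, 0.001, 0.075]
    - [0, 0.001, 0.085]
    - [0, 0.001, 0.09]
    - [0, 0.001, 0.094]
    - [0, 0.001, 0.097]
    - [0, 0.001, 0.099]
    - [0, 0.001, 0.1]
    - [0, 0.001, 0.1]
  grip: [1, 1, 1, 1, 1, 1, 1, 1, 1, 1]

```text
clock: 10.68
tool_pos: [0.5769, 0.1748, 0.0913]
eef_rot: [0.753, 0.611, 0.153, 0.188]
contact_force: [-2.2, -0.3, 2.3]
opening: 0.503
finger_force: 39.9
```

```bash
python3 go.py 0 -.0013 .031
```

```text
now in tray [ 0.0004 -0.0012  0.0313] target world [0.5767 0.1747 0.0909] trans [-0.0001 -0.0004  0.0003] turn [-0.0004 -0.0007  0.0008]
```

The stone has just touched down. I'll press slightly, release, and back out along the tray normal.

Call:
jog_arm:
  turn:
    - [0, 0, 0]
    - [0, 0, 0]
    - [0, 0, 0]
    - [0, 0, 0]
    - [0, 0, 0]
    - [0, 0, 0]
    - [0, 0, 0]
    - [0, 0, 0]
    - [0, 0, 0]
    - [0, 0, 0]
    - [0, 0, 0]
  translation:
    - [0, 0, 0.001]
    - [0, 0, 0.001]
    - [0, 0, 0.001]
    - [0, 0, 0.001]
    - [0, 0, 0.001]
    - [0, 0, 0.001]
    - [0, 0, -0.01]
    - [0, 0, -0.04]
    - [0, 0, -0.09]
    - [0, 0, -0.14]
    - [0, 0, -0.14]
  grip: [1, 1, 0, 0, 0, 0, 0, 0, 0, 0, 0]

```text
clock: 12.05
tool_pos: [0.5119, 0.19, 0.218]
eef_rot: [0.752, 0.612, 0.156, 0.188]
contact_force: [0.5, 0.0, 0.1]
opening: 1.004
finger_force: 0.0
```

Run:
```python
from go import *
s=r.get_state(); c=cam("wrist"); im=cams.snapshot("wrist"); print(s["clock"],s["opening"],s["tool_pos"])
rel([0,0,.031])
m=maskat("wrist","stone",TR.apply([0,0,.03])+TP,c)
b=box((.045,.11,.034))
if m is not None:
    def cost(p):
        u=proj(c,TR.apply(R.from_euler('z',p[3]).apply(b)+p[:3])+TP); g=np.zeros(m.shape,np.uint8)
        cv2.fillConvexPoly(g,cv2.convexHull((u*16).round().astype(np.int32)),255,cv2.LINE_AA,4); g=g/255.
        return 1-np.minimum(g,m).sum()/np.maximum(g,m).sum()
    o=minimize(cost,[0,0,0,0],method='Nelder-Mead',options=dict(initial_simplex=np.vstack([np.zeros(4),np.diag([.005,.005,.003,.05])]))); print(o.x.round(4),o.fun)
u=proj(c,TR.apply(b)+TP)
a=im.copy()
for i in range(8):
    for j in range(i):
        if bin(i^j).count("1")==1: cv2.line(a,*[tuple(int(v) for v in u[k].round()) for k in(i,j)],(255,0,0),1)
cv2.imwrite("pics/st.png",a[:,:,::-1])
```

```text
12.05 1.0043488713878923 [0.51194103 0.1899842  0.21795959]
now in tray [ 0.0011 -0.0005  0.1727] target world [0.5769 0.176  0.0909] trans [ 1.000e-04 -1.300e-03  1.417e-01] turn [ 0.0018 -0.0032  0.0008]
[-0.0006 -0.0005 -0.0072  0.0062] 0.027839323319798215
```

View pics/st.png

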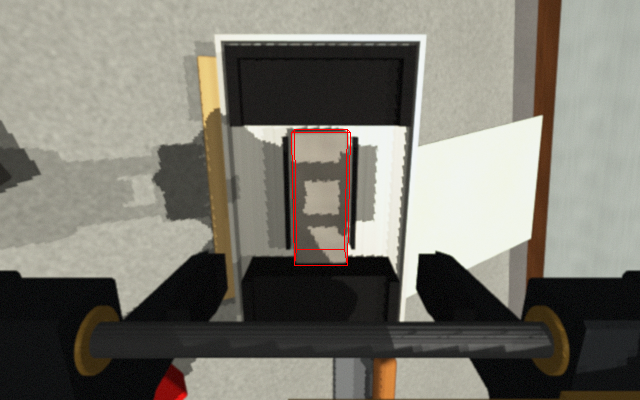

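The stone lies in the slot, centred at (321,195), and the fit is within 1 mm in x and y. Next I'll hover over the float.

```bash
cat > rw.py <<'E'
from h import *
def relw(w,yaw):
    s=r.get_state(); T=R.from_quat(s["eef_rot"])
    G=R.from_euler('z',yaw)*R.from_matrix(np.array([[0,1,0],[1,0,0],[0,0,-1.]]))
    print("trans",T.inv().apply(np.array(w)-s["tool_pos"]).round(4),"turn",(T.inv()*G).as_rotvec().round(4),"clock",s["clock"])
E
python3 -c "
from rw import *
relw([.53,.12,.27],-.2)
relw([.63,-.15,.25],-.2)"
```

```text
trans [-0.0633  0.0532 -0.0338] turn [ 0.4905  0.0008 -0.0068] clock 12.15
trans [-0.3071  0.1791  0.0559] turn [ 0.4905  0.0008 -0.0068] clock 12.15
```

Call:
jog_arm:
  turn:
    - [0.49, 0, 0]
    - [0.49, 0, 0]
    - [0.49, 0, 0]
    - [0.49, 0, 0]
    - [0.49, 0, 0]
    - [0.49, 0, 0]
    - [0.49, 0, 0]
    - [0.49, 0, 0]
    - [0.49, 0, 0]
    - [0.49, 0, 0]
    - [0.49, 0, 0]
    - [0.49, 0, 0]
  translation:
    - [-0.063, 0.053, -0.034]
    - [-0.063, 0.053, -0.034]
    - [-0.307, 0.179, 0.056]
    - [-0.307, 0.179, 0.056]
    - [-0.307, 0.179, 0.056]
    - [-0.307, 0.179, 0.056]
    - [-0.307, 0.179, 0.056]
    - [-0.307, 0.179, 0.056]
    - [-0.307, 0.179, 0.056]
    - [-0.307, 0.179, 0.056]
    - [-0.307, 0.179, 0.056]
    - [-0.307, 0.179, 0.056]
  grip: [0, 0, 0, 0, 0, 0, 0, 0, 0, 0, 0, 0]

```text
clock: 13.65
tool_pos: [0.6296, -0.1481, 0.2491]
eef_rot: [0.775, 0.631, -0.0, -0.001]
contact_force: [-0.6, -0.4, 0.7]
opening: 1.001
finger_force: 0.0
```

Run:
```python
from rw import *
s=r.get_state(); c=cam("wrist"); im=cams.snapshot("wrist"); print(s["tool_pos"],R.from_quat(s["eef_rot"]).as_matrix().round(3).tolist())
print(models.place_of("wrist","float"))
# orange bar mask
hsv=cv2.cvtColor(im,cv2.COLOR_RGB2HSV); o=((hsv[...,0]<20)&(hsv[...,1]>140)&(hsv[...,2]>60)).astype(np.uint8)
n,l,st,ce=cv2.connectedComponentsWithStats(o); i=1+st[1:,4].argmax(); bar=(l==i).astype(float); print("bar",st[i],ce[i])
print("bar fit",*fitbox([(c,bar)],box((.026,.13,.022),.035),[.629,-.134,0]))
F=box((.1,.2,.008)); F=np.vstack([F,box((.026,.13,.022),.035)])
m=maskat("wrist","float",[.629,-.134,.02],c)
if m is not None:
    m[270:]=0; print(st.shape, np.nonzero(m)[0].min(),np.nonzero(m)[0].max()); print("whole",*fitbox([(c,m)],F,[.629,-.134,0]))
cv2.imwrite("pics/fl.png",im[:,:,::-1])
```

```text
[ 0.62956942 -0.14810228  0.24910988] [[0.203, 0.979, -0.001], [0.979, -0.203, 0.001], [0.001, -0.001, -1.0]]
[{'position': [0.6295, -0.1392, 0.001], 'p': 0.75}]
bar [   0   13   90  104 5502] [34.26535805 60.41348601]
bar fit [ 0.629 -0.134  0.    -1.5  ] 1.0
(85, 5) 62 249
whole [ 0.63080664 -0.13498647 -0.00610238 -0.19398416] 0.012345659954616006
```

View pics/fl.png

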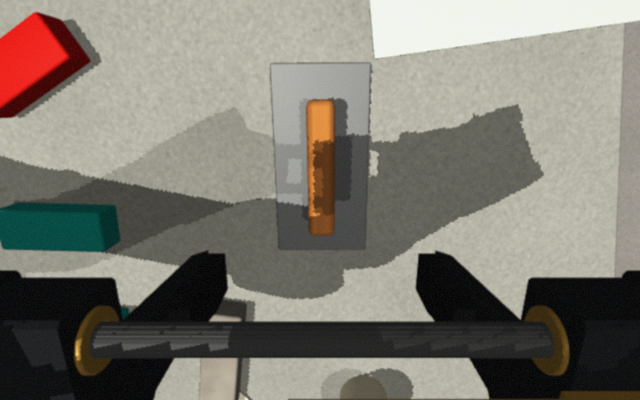

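The float's bar is at pixel (320,167) and the plate spans (270–372, 62–249). The wrist fit agrees with the two-view fit to about 2 mm, so I'll descend onto the bar.

Call:
jog_arm:
  turn:
    - [0, 0, -0.01]
    - [0, 0, -0.01]
    - [0, 0, -0.01]
    - [0, 0, -0.01]
    - [0, 0, -0.01]
    - [0, 0, -0.01]
    - [0, 0, -0.01]
    - [0, 0, -0.01]
    - [0, 0, -0.01]
    - [0, 0, -0.01]
    - [0, 0, -0.01]
    - [0, 0, -0.01]
    - [0, 0, -0.01]
  translation:
    - [0.014, -0.002, 0.05]
    - [0.014, -0.002, 0.1]
    - [0.014, -0.002, 0.15]
    - [0.014, -0.002, 0.185]
    - [0.014, -0.002, 0.198]
    - [0.014, -0.002, 0.203]
    - [0.014, -0.002, 0.203]
    - [0.014, -0.002, 0.203]
    - [0.014, -0.002, 0.203]
    - [0.014, -0.002, 0.203]
    - [0.014, -0.002, 0.203]
    - [0.014, -0.002, 0.203]
    - [0.014, -0.002, 0.203]
  grip: [0, 0, 0, 0, 0, 0, 1, 1, 1, 1, 1, 1, 1]
  force: 45

```text
clock: 15.42
tool_pos: [0.6307, -0.1361, 0.0461]
eef_rot: [0.773, 0.634, -0.0, -0.0]
contact_force: [-0.0, 0.4, -0.7]
opening: 0.289
finger_force: 45.0
```

```bash
python3 -c "
from rw import *
relw([.60,-.05,.30],-.208)"
```

```text
trans [ 0.0784 -0.0471 -0.2539] turn [-0.0004 -0.0002  0.0107] clock 15.425
```

Call:
jog_arm:
  turn:
    - [0, 0, 0]
    - [0, 0, 0]
    - [0, 0, 0.01]
    - [0, 0, 0.01]
    - [0, 0, 0.01]
    - [0, 0, 0.01]
    - [0, 0, 0.01]
    - [0, 0, 0.01]
    - [0, 0, 0.01]
  translation:
    - [0, 0, -0.02]
    - [0, 0, -0.06]
    - [0, 0, -0.12]
    - [0.078, -0.047, -0.254]
    - [0.078, -0.047, -0.254]
    - [0.078, -0.047, -0.254]
    - [0.078, -0.047, -0.254]
    - [0.078, -0.047, -0.254]
    - [0.078, -0.047, -0.254]
  grip: [1, 1, 1, 1, 1, 1, 1, 1, 1]

```text
clock: 16.55
tool_pos: [0.5991, -0.0526, 0.2979]
eef_rot: [0.777, 0.629, -0.002, -0.001]
contact_force: [0.4, 0.6, -4.3]
opening: 0.289
finger_force: 45.0
```

```bash
python3 go.py 0 -.002 .186
```

```text
now in tray [ 0.1582 -0.2191  0.1813] target world [0.5051 0.1891 0.2276] trans [ 0.217  -0.1419  0.0706] turn [-0.4945  0.0022 -0.0012]
```

Call:
jog_arm:
  turn:
    - [-0.494, 0.002, 0]
    - [-0.494, 0.002, 0]
    - [-0.494, 0.002, 0]
    - [-0.494, 0.002, 0]
    - [-0.494, 0.002, 0]
    - [-0.494, 0.002, 0]
    - [-0.494, 0.002, 0]
    - [-0.494, 0.002, 0]
    - [-0.494, 0.002, 0]
    - [-0.494, 0.002, 0]
  translation:
    - [0.05, -0.06, 0]
    - [0.1, -0.1, 0]
    - [0.15, -0.142, 0.02]
    - [0.217, -0.142, 0.05]
    - [0.217, -0.142, 0.07]
    - [0.217, -0.142, 0.07]
    - [0.217, -0.142, 0.07]
    - [0.217, -0.142, 0.07]
    - [0.217, -0.142, 0.07]
    - [0.217, -0.142, 0.07]
  grip: [1, 1, 1, 1, 1, 1, 1, 1, 1, 1]

```text
clock: 17.8
tool_pos: [0.5061, 0.1894, 0.2303]
eef_rot: [0.754, 0.61, 0.154, 0.189]
contact_force: [-0.7, -0.9, -4.8]
opening: 0.291
finger_force: 45.0
```

Run:
```python
from go import *
rel([0,-.002,.106])
s=r.get_state(); c=cam("wrist"); im=cams.snapshot("wrist"); print(s["clock"],s["opening"])
m=models.masks_of("wrist","float")
G=R.from_quat(s["eef_rot"]); a=im.copy()
if m:
    m=m[0]["pixels"].astype(float); ys,xs=np.nonzero(m); print("mask",xs.min(),xs.max(),ys.min())
for dx in(-.002,.002,.006):
    f=box((.1,.2,.008)); b=np.c_[f[:,1]+dx,f[:,0],.046-f[:,2]]
    u=proj(c,G.apply(b)+s["tool_pos"]); print(dx,u[[2,3,6,7]].round(0).tolist())
    if dx==.002:
        for i in range(8):
            for j in range(i):
                if bin(i^j).count("1")==1: cv2.line(a,*[tuple(int(v) for v in u[k].round()) for k in(i,j)],(255,0,0),1)
cv2.imwrite("pics/fh.png",a[:,:,::-1])
```

```text
now in tray [ 0.002  -0.0015  0.1879] target world [0.542  0.1813 0.157 ] trans [-0.0005 -0.0023  0.0819] turn [ 0.0034 -0.0002 -0.0023]
17.8 0.2909653618161936
mask 208 435 40
-0.002 [[214.0, 50.0], [208.0, 47.0], [433.0, 50.0], [438.0, 47.0]]
0.002 [[213.0, 40.0], [207.0, 37.0], [433.0, 40.0], [439.0, 37.0]]
0.006 [[212.0, 31.0], [207.0, 27.0], [434.0, 31.0], [440.0, 27.0]]
```

View pics/fh.png

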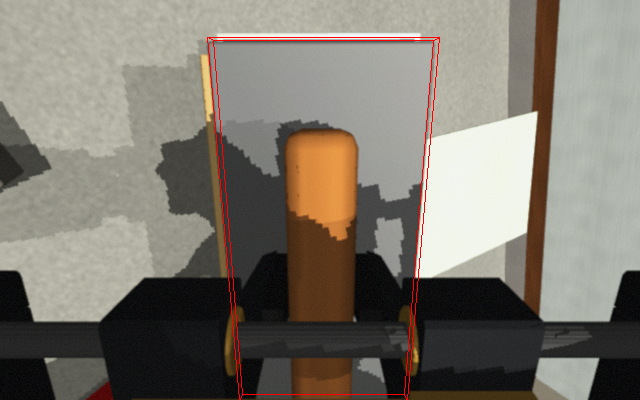

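The float is held square, with its leading edge at row 40 as predicted for an offset of about 1–2 mm. I'll lower it onto the blocks.

Call:
jog_arm:
  turn:
    - [0.003, 0, -0.002]
    - [0.003, 0, -0.002]
    - [0.003, 0, -0.002]
    - [0.003, 0, -0.002]
    - [0.003, 0, -0.002]
    - [0.003, 0, -0.002]
    - [0.003, 0, -0.002]
    - [0.003, 0, -0.002]
    - [0.003, 0, -0.002]
    - [0.003, 0, -0.002]
    - [0.003, 0, -0.002]
    - [0.003, 0, -0.002]
  translation:
    - [0, -0.002, 0.02]
    - [0, -0.002, 0.045]
    - [0, -0.002, 0.065]
    - [0, -0.002, 0.078]
    - [0, -0.002, 0.086]
    - [0, -0.002, 0.091]
    - [0, -0.002, 0.095]
    - [0, -0.002, 0.098]
    - [0, -0.002, 0.1]
    - [0, -0.002, 0.1015]
    - [0, -0.002, 0.102]
    - [0, -0.002, 0.102]
  grip: [1, 1, 1, 1, 1, 1, 1, 1, 1, 1, 1, 1]

```text
clock: 19.4
tool_pos: [0.5511, 0.1818, 0.1395]
eef_rot: [0.753, 0.612, 0.154, 0.188]
contact_force: [-0.9, -0.0, -5.2]
opening: 0.288
finger_force: 45.0
```

```bash
python3 go.py 0 -.0015 .086
```

```text
now in tray [-0.0004  0.0003  0.0864] target world [0.5513 0.1799 0.1394] trans [-0.0018  0.0004  0.0004] turn [ 0.0002 -0.0023  0.002 ]
```

No contact yet, so I'll press on in small steps.

Call:
jog_arm:
  turn:
    - [0, 0, 0]
    - [0, 0, 0]
    - [0, 0, 0]
    - [0, 0, 0]
    - [0, 0, 0]
  translation:
    - [-0.001, 0, 0.001]
    - [-0.001, 0, 0.0015]
    - [-0.001, 0, 0.002]
    - [-0.001, 0, 0.002]
    - [-0.001, 0, 0.002]
  grip: [1, 1, 1, 1, 1]

```text
clock: 20.02
tool_pos: [0.5512, 0.1818, 0.1394]
eef_rot: [0.752, 0.613, 0.155, 0.188]
contact_force: [-9.1, 0.3, 12.7]
opening: 0.286
finger_force: 45.0
```

```bash
python3 go.py 0 -.0015 .086
```

```text
now in tray [-0.0004  0.0004  0.0862] target world [0.5513 0.1799 0.1394] trans [-0.0019  0.0004  0.0002] turn [ 0.0013 -0.0049  0.0031]
```

It is firmly seated, with about 20 N along the normal. I'll release, back out square to the tray, then check.

Call:
jog_arm:
  turn:
    - [0, 0, 0]
    - [0, 0, 0]
    - [0, 0, 0]
    - [0, 0, 0]
    - [0, 0, 0]
    - [0, 0, 0]
    - [0, 0, 0]
    - [0, 0, 0]
    - [0, 0, 0]
    - [0, 0, 0]
    - [0, 0, 0]
    - [0, 0, 0]
  translation:
    - [0, 0, -0.001]
    - [0, 0, -0.001]
    - [0, 0, -0.001]
    - [0, 0, -0.001]
    - [0, 0, -0.001]
    - [0, 0, -0.01]
    - [0, 0, -0.03]
    - [0, 0, -0.07]
    - [0, 0, -0.12]
    - [0, 0, -0.16]
    - [0, 0, -0.16]
    - [0, 0, -0.16]
  grip: [1, 0, 0, 0, 0, 0, 0, 0, 0, 0, 0, 0]

```text
clock: 21.52
tool_pos: [0.4781, 0.1955, 0.2787]
eef_rot: [0.753, 0.612, 0.153, 0.188]
contact_force: [0.1, -0.8, 1.0]
opening: 0.998
finger_force: 0.0
```

Run:
```python
from go import *
s=r.get_state(); c=cam("wrist"); im=cams.snapshot("wrist"); print(s["clock"],s["opening"],s["contact_force"])
f=np.vstack([box((.1,.2,.008)),box((.026,.13,.022),.035)])
m=maskat("wrist","float",TR.apply([0,0,.06])+TP,c)
def sil(p):
    u=proj(c,TR.apply(R.from_euler('xyz',[p[4],p[5],p[3]]).apply(f)+p[:3])+TP); g=np.zeros((400,640),np.uint8)
    cv2.fillConvexPoly(g,cv2.convexHull((u*16).round().astype(np.int32)),255,cv2.LINE_AA,4); g[255:]=0; return g/255.
if m is not None:
    m[255:]=0
    cost=lambda q:(lambda g:1-np.minimum(g,m).sum()/np.maximum(g,m).sum())(sil([q[0],q[1],.04,q[2],0,0]))
    o=minimize(cost,[0,0,0],method='Nelder-Mead',options=dict(initial_simplex=np.vstack([np.zeros(3),np.diag([.005,.005,.05])]))); print("float x,y,yaw at z=.04",o.x.round(4),o.fun)
a=im.copy()
u=proj(c,TR.apply(box((.1,.2,.008),.04))+TP)
for i in range(8):
    for j in range(i):
        if bin(i^j).count("1")==1: cv2.line(a,*[tuple(int(v) for v in u[k].round()) for k in(i,j)],(255,0,0),1)
cv2.imwrite("pics/end.png",a[:,:,::-1])
```

```text
21.525 0.9982275321591164 [ 0.0995476  -0.84327391  0.96982891]
float x,y,yaw at z=.04 [-0.0012  0.0008  0.0013] 0.01708186038388415
```

View pics/end.png

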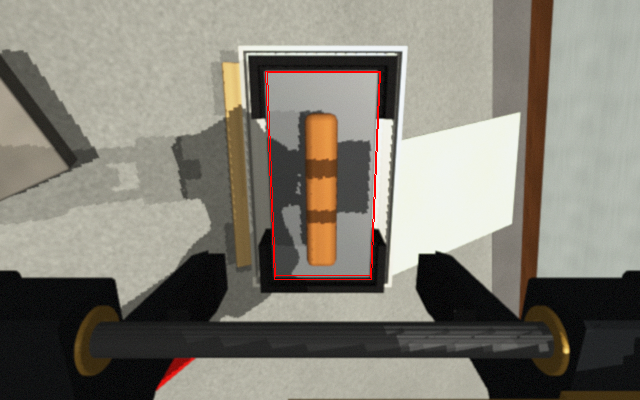

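The float lies inside the stops, with its plate at (267–381, 70–280) matching the predicted outline. I'll hand the job in.

```bash
python3 -c "
from plant import r
print(r.finish_job())"
```

```text
the job is handed in; nothing more can be done
None
```

I loaded the short stone in the slot and the float on the blocks, each released only after it was pressed home square; my last camera fits put both within about 1.5 mm of centre, and I handed the job in at about 21.6 s, but no verdict was returned.

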